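# Kick a marked end mill out of the guarded marking press

## Task

The end mill in the green marking press has been stamped and must come out. With the fingertips, reach down through the window in the yellow guard, press down the red pad of the kick-out lever until the end mill is kicked out of its nest and rolls down the chute into the white catch tray, then draw back out and let the lever come up again. Do not touch the guard or the end mill, and leave everything else on the bench where it is.

Things in the scene. Friction and masses are not known exactly. Their poses are not given: they have to be found in the camera images.
- guard: Fixed guard hood: level yellow steel top panel 4 mm thick, clear side walls. Origin: centre of the finger window on the panel's upper face, 130 mm above the bench, z up. Window: open, 90 mm along x, 80 mm along y. The panel reaches 85 mm from the origin along x, 65 mm to +y; bolt heads 3 mm high at the corners. Turned like the press, but the window is up to 8 mm off the pad in x and y.
- pad (a point): Red pad of the kick-out lever, seen through the window: 44 mm along x, 40 mm along y, 6 mm thick. This point: the centre of its top face, at rest level, 105 mm above the bench, 25 mm below the guard's upper face; z up. Pressed fully down, its centre is 18 mm and its outer (+y) edge 22 mm lower.
- ejector: Steel kick-out lever with the red pad, hinged in the press about the press's x direction; origin on the hinge, 60 mm to +y of the nest, 85 mm above the bench, 80 mm from the pad's centre. It turns 0.22 rad to its stop; pushing takes about 4 N at first, 9 to 13 N near the stop, and a spring lifts it back. A forked kicker at its other end lifts the end mill, which rolls out at about 0.16 rad (pad's centre 13 mm down).
- press: Fixed green C-frame press. Origin: on the bench below the nest; z up, x from the open front to the column, y from the nest to the pad (pad's centre: x 0, y 140, z 105 mm). Its head and air cylinder stand over the nest: 75 mm wide in y about y 0, x -34 to 180 mm, up to 370 mm high, so the head's flank is about 100 mm from the pad's centre. The chute runs down to -y.
- end_mill: Loose steel end mill, 16 mm diameter, 110 mm long, 0.16 kg. Origin: its middle, on its axis; x runs along the axis. It starts in the V nest of the press, lying along the press's x axis, its axis 81 mm above the bench.
- tray: Fixed white catch tray at the foot of the chute, open on top: 200 mm along x, 160 mm along y, 42 mm high, walls 4 mm, a grey liner with its top 7 mm above the bench. Origin: centre of its underside, on the bench; z up.
- red_box: Loose red insert box, 55 x 55 x 30 mm. Origin: centre of its underside. Leave it alone.
- blue_case: Loose blue tool case, 125 (x) x 36 x 36 mm. Origin: centre of its underside. Leave it alone.
- yellow_box: Loose yellow insert box, 60 (x) x 42 x 24 mm. Origin: centre of its underside. Leave it alone.
- green_case: Loose green tool case, 150 (x) x 30 x 30 mm. Origin: centre of its underside. Leave it alone.
- ink_bottle: Loose blue marking-ink jar with black cap, 52 mm diameter, 110 mm high. Origin: centre of its underside. Leave it alone.
- wrench: Loose steel wrench lying flat, 170 mm long along x. Leave it alone.
- stamp_cup: Loose aluminium cup, 72 mm diameter at the rim, 75 mm high. Origin: centre of its underside. Leave it alone.

How it is judged (in metres and radians):
On the way, in this order (a step that is already met when the one before it is completed fails the run):
1. the fingers press the lever's red pad down by about 10 mm or more (height (world z) of pad below 0.0953 m and contact force between the fingers and ejector above 1 N), for 0.05 s.
2. the end mill has rolled into the catch tray (x of end_mill in the frame of tray between -0.1 and 0.1 m and y of end_mill in the frame of tray between -0.08 and 0.08 m and z of end_mill in the frame of tray below 0.03 m), for 0.2 s.
At the end, for the whole second after the job is handed in: The end mill lies at rest (under 30 mm/s) in the catch tray: its middle within the tray's outline and less than 30 mm above the bench; the lever is back up (pad within 2.5 mm of its rest height) (all of step 2 and linear speed of end_mill below 0.03 m/s and height (world z) of pad above 0.1025 m); the robot touches nothing.
It fails at once if the robot touches the guard (contact force between any of the fingers, the arm and guard above 0.5 N).
It fails at once if the robot touches the end mill (contact force between any of the fingers, the arm and end_mill above 0.3 N).
It fails at once if the end mill is lifted or thrown clear of the press (height (world z) of end_mill above 0.125 m).
It fails at once if a bystander is moved by more than 15 mm (distance of any of red_box, blue_case, yellow_box, green_case, ink_bottle, wrench, stamp_cup from where it was at the start of the episode above 0.015 m).
It also fails if it takes over 35 s, if anything falls off the work surface, if the arm or the gripper's body presses on something with over 40 N, if the wrist force passes 120 N, or if a joint passes its speed limit or range.

## Robot

A 6-joint arm with a two-finger parallel gripper is mounted at the origin on the work surface. World frame = base frame: x ahead of the robot, y to its left, z up, the work surface at z = 0. Lengths are in m, angles in degrees, forces in N, time in s.
With the tool pointing down it reaches from about 0.4 to 0.825 m from the base axis. Payload 7 kg.
Tool frame: the origin (TCP) lies at the very end of the fingers, on their centre line; the grasp point (between the pads) lies 19 mm behind it (ctrl.grasp_offset is the distance from the TCP to the grasp point, in m); z points along the fingers, y is the line along which they close (so a half turn about z gives the same grasp; the last joint's range is limited). The gripper opens to 88 mm and grips with 3 to 60 N. Pads are 19 mm wide; open, the fingers measure 130 mm over their backs; the gripper's body (78 mm by 193 mm) begins 47 mm behind the grasp point.
Start: joints at [-59.467, 20.546, 0.682, 0, -70.136, -16.507], TCP at [0.164, -0.655, 0.2] pointing down, gripper open.
Joint ranges: [-176.03, 176.03], [-82.01, 121.73], [-58.28, 71.71], [-173.87, 95.51], [-174.79, -0.11], [-173.66, 173.66]. Speed limits (degrees/s): [136.94, 136.94, 172.46, 180, 180, 180].

## Interface

Orientations are given as [roll, pitch, yaw] about the fixed x, y, z axes, in that order (R = Rz(yaw) Ry(pitch) Rx(roll)).
In Python, from plant import ctrl gives the robot as it stands. The module is installed in compiled form; this text tells all that it offers.
- The arm moves only by the tool jog_arm, never from a script. Its argument "plan" is a list that holds one entry, the list of rows, each a list of 7 numbers: the opening, from 0 (shut) to 1 (fully open), then the shift along the tool's x, y, z in m, then the turn, a rotation vector about the tool's x, y, z in degrees. A call has 1 to 20 rows; each row is the pose to reach, as a shift and turn from the pose commanded when the call began, along the tool's axes at that moment; what a row does not reach only later rows make up. A row lasts 1/8 s, in which the tool goes at most 62.5 mm and 10.7 degrees, less where a joint would pass 70% of its speed; a pose out of reach is approached as far as the arm can. A call with a gripper value outside its range is refused whole. The fingers move at their own pace and stop on an object; the grip force is fixed at half the most. Time passes only in rows, so rows that repeat a pose let the fingers close. It gives the time, the measured TCP pose, the force, the opening and the grip force at its end, in the units of the state.
- ctrl.get_obs(): the state, without advancing time (a new reading comes with each control period).
- ctrl.snapshot(name): name is "scene" or "top"; returns a dict with "image" (400x640x3 uint8, red, green, blue), "vertical_fov" (degrees; the focal length in pixels is half the picture's height over the tangent of half this angle, whatever the lens; pixels are square), "cx", "cy" (the principal point, pixels), "k1" (the pictures are not rectified: a ray, as slopes to the right and down, at radius r is drawn at 1 + k1 r^2 times it, then the intrinsics apply), "R" (3x3) and "t" (3): a world point X has camera coordinates R X + t. Camera axes: x right, y down, z forward; pixel columns grow to the right and rows downward; lengths in m; the calibration is good to about 2 mm. A picture is of the moment at which its call begins. There is no depth.
- ctrl.close_job(): hands the job in; it is judged then, once.
The state is a dict: "clock": time; "joint_pos": joint angles; "qvel": joint speeds; "tau": joint torques, N m; "tool_pos": TCP position; "orientation": TCP orientation; "force": force on the tool from outside, world axes, zero at the start; "moment": the same for the moment, N m; "opening": finger opening in m; "gripper_force": force on a finger pad.
Only numpy, scipy, OpenCV 4.12 (cv2) and the standard library are available. Lean on these libraries where they do the work, as an engineer would, in place of code of your own. Each camera call takes 0.05 s, during which the arm holds its last target. There are 200 camera calls.

## Working session

There is one attempt and no reset: what is moved stays moved. The work goes in short steps, Python scripts to look and compute and a tool call to move; the robot and the scene stay as the last step left them, time stands still between calls to the robot, and variables do not carry over. Pictures are saved under pics/ and viewed, at most 10 in all, crops included, and the job is handed in when it is done.

Besides the shell and the picture viewer there is one more tool, called after ">>>" in YAML: its name, and indented under it one key for each argument. jog_arm: Moves the arm, as the interface text tells. Its arguments: {"type":"object","properties":{"plan":{"type":"array","items":{"type":"array","items":{"type":"array","items":{"type":"number"}}}}},"required":["plan"]}

```bash
mkdir -p pics; cat > h.py <<'E'
import numpy as np, cv2, pickle
from plant import ctrl
def snap(n,f):
    s=ctrl.snapshot(n); cv2.imwrite(f'pics/{f}.png',s['image'][:,:,::-1]); pickle.dump(s,open(f'{f}.pkl','wb')); return s
def KD(s):
    f=200/np.tan(np.radians(s['vertical_fov'])/2)
    return np.array([[f,0,s['cx']],[0,f,s['cy']],[0,0,1.]]),np.array([s['k1'],0,0,0,0.])
def at(s,px,z):
    K,D=KD(s); R=np.array(s['R']);t=np.array(s['t'])
    u=cv2.undistortPoints(np.array(px,float).reshape(-1,1,2),K,D).reshape(-1,2)
    d=np.c_[u,np.ones(len(u))]@R; c=-R.T@t
    return c+d*((z-c[2])/d[:,2])[:,None]
def proj(s,X):
    K,D=KD(s); return cv2.projectPoints(np.array(X,float).reshape(-1,1,3),cv2.Rodrigues(np.array(s['R']))[0],np.array(s['t'],float),K,D)[0].reshape(-1,2)
E
python3 - <<'E'
from h import *
for n in('scene','top'):
    s=snap(n,n+'0'); print(n,s['vertical_fov'],s['k1'],-np.array(s['R']).T@s['t'])
o=ctrl.get_obs();print(o['tool_pos'],o['orientation'],o['opening'],o['clock'])
E
```

```text
scene 48.19718031255894 -0.11368601515176999 [ 0.710035   -0.56590964  1.3025218 ]
top 46.52155490928637 0.031062086581559976 [0.45095266 0.02740212 1.46274381]
[ 0.16343    -0.65442975  0.19868122] [ 1.79911744e+02 -1.10768713e-02 -1.65979874e+02] 0.08787142556057075 0.1
```

View pics/scene0.png

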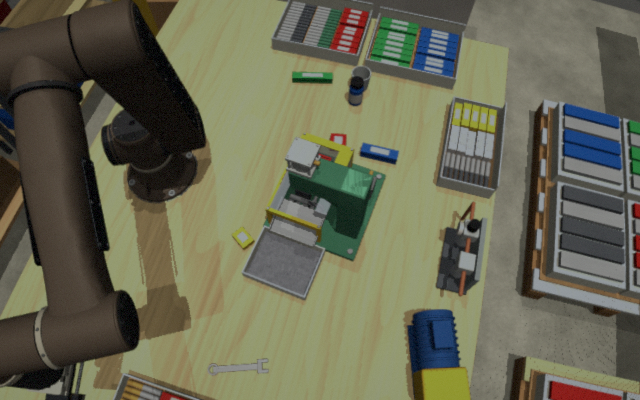

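View pics/top0.png

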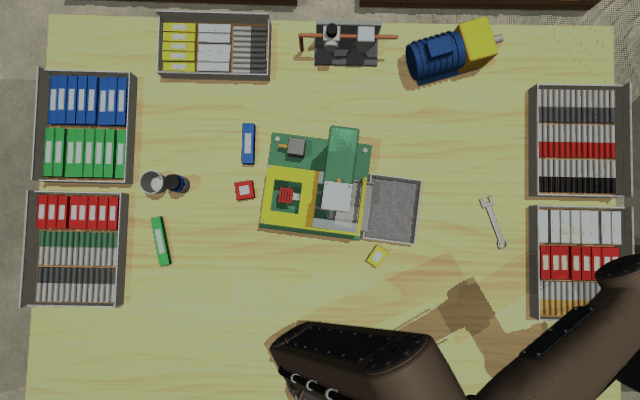

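The top view shows the guard at about (290,197) with the red pad in its window, the head at (337,195) and the tray at (392,210). I'll enlarge it.

```bash
python3 - <<'E'
import cv2
i=cv2.imread('pics/top0.png')[155:245,250:370]; cv2.imwrite('pics/c1.png',cv2.resize(i,None,fx=6.5,fy=6.5,interpolation=cv2.INTER_CUBIC))
E
```

```text
(no output)
```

View pics/c1.png

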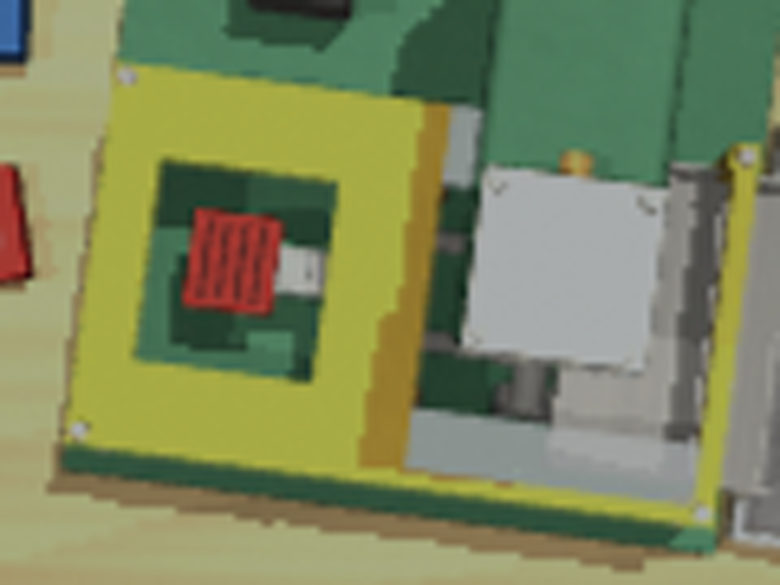

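```bash
python3 - <<'E'
from h import *
from scipy.spatial.transform import Rotation as Ro
s=pickle.load(open('top0.pkl','rb'))
f=lambda p:(np.array(p,float)+.5)/6.5-.5+[250,155]
W=at(s,f([(162,160),(337,182),(312,381),(135,356)]),.13)
P=at(s,f([(197,208),(284,216),(270,314),(184,304)]),.105)
G=at(s,f([(118,65),(425,100),(60,445)]),.13)
for n,a in(('W',W),('P',P)):
    print(n,a.round(4).tolist(),a.mean(0).round(4),np.linalg.norm(a-np.roll(a,-1,0),axis=1).round(4))
print('G',G.round(4).tolist())
x=(W[0]+W[1]-W[2]-W[3]);print('press x dir from win',np.degrees(np.arctan2(x[1],x[0])))
x=(G[0]-G[2]);print('from guard',np.degrees(np.arctan2(x[1],x[0])),np.linalg.norm(x))
x=(G[1]-G[0]);print('-y dir from guard',np.degrees(np.arctan2(x[1],x[0])))
E
```

```text
W [[0.5725, 0.1524, 0.13], [0.5645, 0.0748, 0.13], [0.4763, 0.0837, 0.13], [0.4857, 0.1619, 0.13]] [0.5247 0.1182 0.13  ] [0.078  0.0886 0.0787 0.0874]
P [[0.5535, 0.1384, 0.105], [0.5507, 0.0992, 0.105], [0.5065, 0.1044, 0.105], [0.5101, 0.1431, 0.105]] [0.5302 0.1213 0.105 ] [0.0393 0.0446 0.0389 0.0436]
G [[0.6143, 0.173, 0.13], [0.6017, 0.0367, 0.13], [0.4459, 0.1937, 0.13]]
press x dir from win -6.004512652153104
from guard -7.00539846464827 0.16973797200114962
-y dir from guard -95.27490414583458
```

>>> jog_arm:
  plan:
    - [[0,0,0,-0.06,0,0,0],[0,0,0,-0.12,0,0,0],[0,0,0,-0.18,0,0,0],[0,0,0,-0.25,0,0,0],[0,0,0,-0.25,0,0,0],[0,-0.044,0.034,-0.25,0,0,-4],[0,-0.088,0.069,-0.25,0,0,-8],[0,-0.132,0.103,-0.25,0,0,-12],[0,-0.176,0.138,-0.25,0,0,-16],[0,-0.22,0.172,-0.25,0,0,-20],[0,-0.263,0.206,-0.25,0,0,-24],[0,-0.307,0.241,-0.25,0,0,-28],[0,-0.351,0.275,-0.25,0,0,-32],[0,-0.395,0.31,-0.25,0,0,-36],[0,-0.439,0.344,-0.25,0,0,-40],[0,-0.439,0.344,-0.25,0,0,-40]]

```text
clock: 2.1
tool_pos: [0.5078, -0.2117, 0.4475]
orientation: [179.8, -0.0, -125.7]
force: [0.3, -0.4, -0.3]
opening: 0.0007
gripper_force: 0.0
```

>>> jog_arm:
  plan:
    - [[0,-0.047,0.029,0,0,0,-5],[0,-0.095,0.059,0,0,0,-10],[0,-0.142,0.088,0,0,0,-15],[0,-0.189,0.117,0,0,0,-20],[0,-0.236,0.147,0,0,0,-25],[0,-0.2835,0.176,0,0,0,-29.4],[0,-0.2835,0.176,0,0,0,-29.4],[0,-0.2835,0.176,0.06,0,0,-29.4],[0,-0.2835,0.176,0.12,0,0,-29.4],[0,-0.2835,0.176,0.18,0,0,-29.4],[0,-0.2835,0.176,0.23,0,0,-29.4],[0,-0.2835,0.176,0.26,0,0,-29.4],[0,-0.2835,0.176,0.26,0,0,-29.4]]

```text
clock: 3.72
tool_pos: [0.5286, 0.1161, 0.1874]
orientation: [179.8, -0.2, -96.7]
force: [0.7, -0.3, 1.5]
opening: 0.0003
gripper_force: 0.0
```

```bash
python3 - <<'E'
from h import *
o=ctrl.get_obs();print(o['tool_pos'],o['orientation'],o['force'])
t=snap('top','top1');s=snap('scene','scene1')
s0=pickle.load(open('scene0.pkl','rb'))
p=np.array(o['tool_pos']);print('tip px scene',proj(s,[p,[.5302,.1213,.105],[.5247,.1182,.13]]).round(1).tolist(),'top',proj(t,[p]).round(1).tolist())
u,v=proj(s,[p])[0].astype(int)
c=s['image'][v-45:v+45,u-60:u+60,::-1]
cv2.imwrite('pics/c2.png',cv2.resize(c,None,fx=6,fy=6,interpolation=cv2.INTER_CUBIC));print(u-60,v-45)
E
```

```text
[0.52861539 0.11607866 0.1873747 ] [ 1.79760960e+02 -1.78330616e-01 -9.66796306e+01] [ 0.69475866 -0.32795582  1.48849717]
tip px scene [[321.9, 147.3], [322.7, 160.3], [320.7, 156.5]] top [[285.4, 193.5]]
261 102
```

View pics/c2.png

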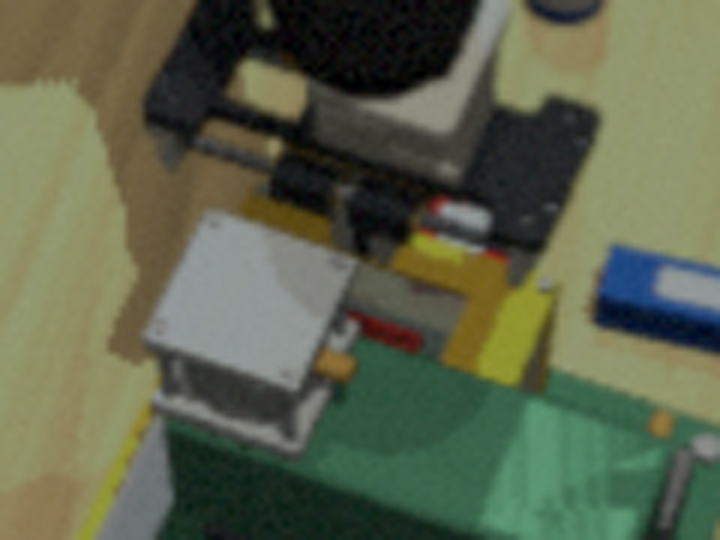

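The gripper is clear of the head's flank and above the window. Descending to just above the pad.

>>> jog_arm:
  plan:
    - [[0,-0.005,0,0,0,0,0],[0,-0.005,0,0,0,0,0],[0,-0.005,0,0.02,0,0,0],[0,-0.005,0,0.04,0,0,0],[0,-0.005,0,0.055,0,0,0],[0,-0.005,0,0.07,0,0,0],[0,-0.005,0,0.078,0,0,0],[0,-0.005,0,0.078,0,0,0],[0,-0.005,0,0.078,0,0,0]]

```text
clock: 4.95
tool_pos: [0.5312, 0.1232, 0.1121]
orientation: [-180.0, 0.0, -96.6]
force: [0.0, -0.3, -0.3]
opening: 0.0003
gripper_force: 0.0
```

>>> jog_arm:
  plan:
    - [[0,0,0,0.004,0,0,0],[0,0,0,0.008,0,0,0],[0,0,0,0.01,0,0,0],[0,0,0,0.012,0,0,0],[0,0,0,0.014,0,0,0],[0,0,0,0.016,0,0,0],[0,0,0,0.017,0,0,0],[0,0,0,0.018,0,0,0],[0,0,0,0.019,0,0,0],[0,0,0,0.02,0,0,0],[0,0,0,0.021,0,0,0],[0,0,0,0.021,0,0,0],[0,0,0,0.021,0,0,0],[0,0,0,0.021,0,0,0],[0,0,0,0.021,0,0,0]]

```text
clock: 6.82
tool_pos: [0.5308, 0.1231, 0.0906]
orientation: [-180.0, 0.0, -96.6]
force: [-0.2, 0.1, -0.1]
opening: 0.0003
gripper_force: 0.0
```

```bash
python3 - <<'E'
from h import *
s=snap('scene','scene2'); c=s['image'][140:305,230:390,::-1]
cv2.imwrite('pics/c3.png',cv2.resize(c,None,fx=3.6,fy=3.6,interpolation=cv2.INTER_CUBIC))
E
```

```text
(no output)
```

View pics/c3.png

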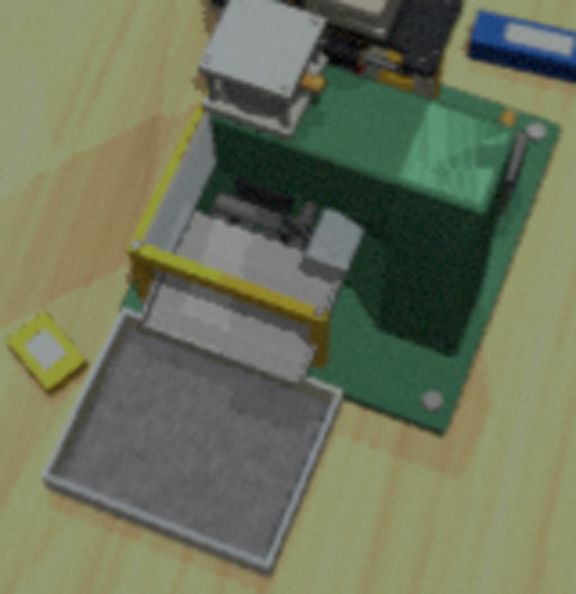

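The force is zero, the tray is empty, and the end mill still seems to be in its nest near crop (250,205). I'll look closely at the pad and fingertip.

```bash
python3 - <<'E'
from h import *
a=[]
for n in('scene0','scene1','scene2'):
    s=pickle.load(open(n+'.pkl','rb')); a.append(cv2.resize(s['image'][125:180,300:355,::-1],None,fx=7,fy=7,interpolation=cv2.INTER_CUBIC)[:,:265])
    print(proj(s,[[.531,.123,.1121],[.531,.123,.0906],[.531,.123,.187]]).round(1).tolist())
o=ctrl.get_obs();print(o['tool_pos'],o['force'])
cv2.imwrite('pics/c4.png',np.hstack(a))
E
```

```text
[[323.1, 158.7], [323.0, 162.2], [323.3, 145.6]]
[[323.1, 158.7], [323.0, 162.2], [323.3, 145.6]]
[[323.1, 158.7], [323.0, 162.2], [323.3, 145.6]]
[0.5307948  0.12309355 0.09058135] [-0.32398265 -1.11255003  0.01274434]
```

View pics/c4.png

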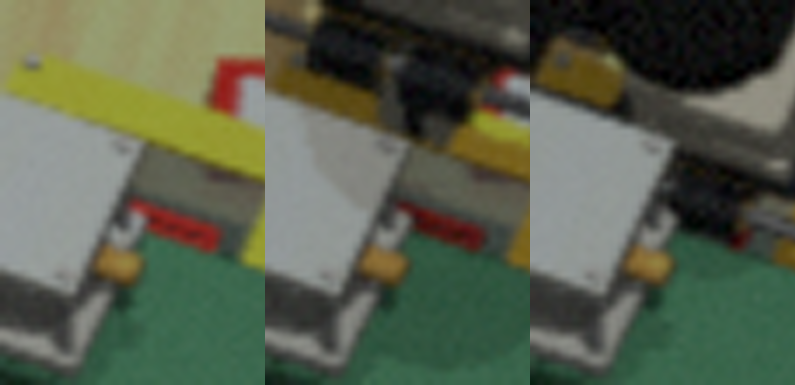

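```bash
python3 - <<'E'
from h import *
s=pickle.load(open('scene0.pkl','rb'))
print('pad corners',proj(s,[[.5535,.1384,.105],[.5507,.0992,.105],[.5101,.1431,.105]]).round(1).tolist())
print('seen far right corner',(np.array([220,228])+.5)/7-.5+[300,125])
print('win far right, guard far corners',proj(s,[[.5725,.1524,.13],[.6143,.173,.13],[.4459,.1937,.13]]).round(1).tolist(),'seen left bolt',np.array([32,62])/7+[300,125])
s=pickle.load(open('scene1.pkl','rb'));p=np.array([.5286,.1161,.1874])
for dz in(0,.01,.02):
  print(dz,proj(s,[p+[dx,-.0095,dz] for dx in(-.021,.021)]+[p+[-.021,.0095,dz]]).round(1).tolist())
t=pickle.load(open('top1.pkl','rb'))
i=s['image'][130:160,305:345,::-1]; cv2.imwrite('pics/c5.png',cv2.resize(i,None,fx=16,fy=16,interpolation=cv2.INTER_CUBIC))
E
```

```text
pad corners [[331.3, 157.5], [327.2, 167.8], [318.3, 153.0]]
seen far right corner [331.         157.14285714]
win far right, guard far corners [[338.7, 150.9], [353.5, 148.6], [303.1, 131.0]] seen left bolt [304.57142857 133.85714286]
0 [[314.1, 148.3], [328.0, 151.6], [315.9, 143.1]]
0.01 [[314.1, 146.5], [328.0, 149.8], [315.9, 141.2]]
0.02 [[314.1, 144.6], [328.1, 147.9], [315.9, 139.3]]
```

View pics/c5.png

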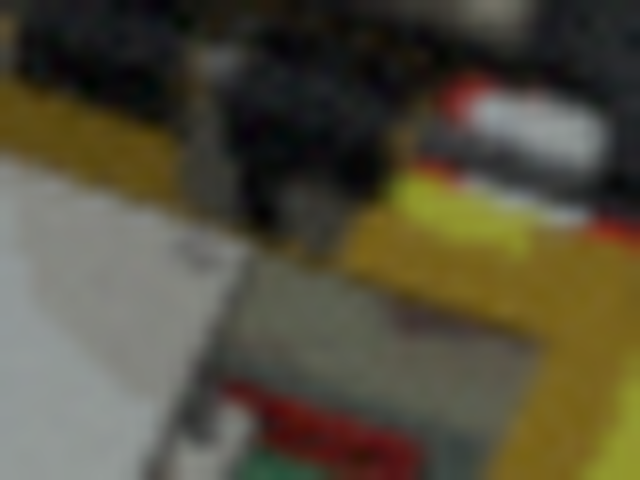

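The pad is where I calculated. The closed fingertips appear about 15–25 mm higher than the reported TCP, which explains the missing contact. I'll go deeper in small steps and watch the force; the body still has about 24 mm to the guard.

>>> jog_arm:
  plan:
    - [[0,0,0,0.002,0,0,0],[0,0,0,0.004,0,0,0],[0,0,0,0.006,0,0,0],[0,0,0,0.006,0,0,0]]

```text
clock: 7.38
tool_pos: [0.5306, 0.123, 0.0843]
orientation: [180.0, -0.0, -96.6]
force: [0.2, -0.5, 0.2]
opening: 0.0002
gripper_force: 0.0
```

```bash
python3 - <<'E'
from h import *
s=snap('scene','scene3'); o=ctrl.get_obs();print(o['tool_pos'],o['force'])
cv2.imwrite('pics/c6.png',cv2.resize(s['image'][110:185,290:370,::-1],None,fx=8,fy=8,interpolation=cv2.INTER_CUBIC))
E
```

```text
[0.53072831 0.12300783 0.08444761] [ 0.87063883 -0.3390137  -1.00325861]
```

View pics/c6.png

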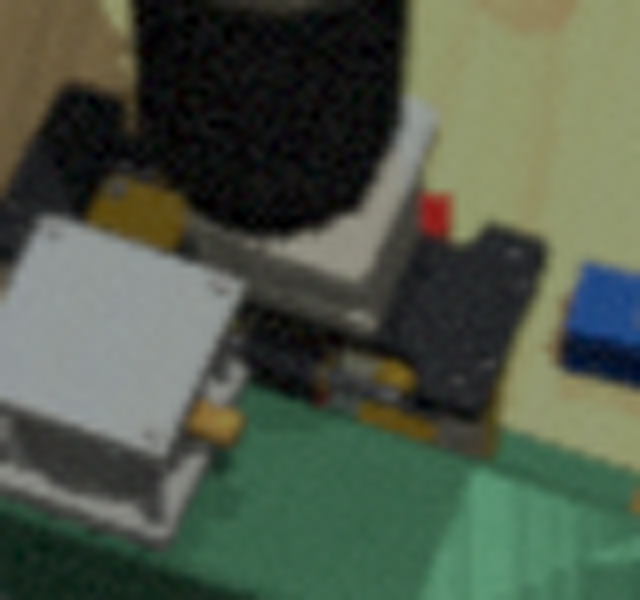

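```bash
python3 - <<'E'
from h import *
s=pickle.load(open('scene1.pkl','rb'));p=np.array([.5286,.1161,.1874])
a=np.radians(-6.7);ex=np.array([np.cos(a),np.sin(a),0]);ey=np.array([-ex[1],ex[0],0])
for dz in(.02,.04,.05,.066,.08,.1):
  print(dz,proj(s,[p+sx*.0965*ex+sy*.039*ey+[0,0,dz] for sx,sy in((1,-1),(-1,-1),(1,1))]+[p+sx*.0965*ex+[0,0,dz] for sx in (1,-1)]).round(1).tolist())
E
```

```text
0.02 [[348.4, 165.4], [286.1, 143.5], [357.8, 143.8], [353.2, 154.4], [291.5, 133.1]]
0.04 [[348.8, 161.8], [285.6, 139.7], [358.4, 140.0], [353.7, 150.7], [291.1, 129.2]]
0.05 [[349.0, 159.9], [285.4, 137.7], [358.6, 138.1], [353.9, 148.9], [291.0, 127.2]]
0.066 [[349.4, 156.9], [285.0, 134.6], [359.1, 134.9], [354.3, 145.8], [290.6, 124.0]]
0.08 [[349.7, 154.3], [284.7, 131.7], [359.5, 132.1], [354.7, 143.0], [290.4, 121.1]]
0.1 [[350.1, 150.3], [284.2, 127.6], [360.1, 128.0], [355.2, 139.0], [290.0, 116.9]]
```

```bash
python3 - <<'E'
from h import *
t=pickle.load(open('top1.pkl','rb'));s=pickle.load(open('scene1.pkl','rb'))
r=lambda i,f:cv2.resize(np.ascontiguousarray(i[:,:,::-1]),None,fx=f,fy=f,interpolation=cv2.INTER_CUBIC)
A=r(t['image'][135:255,245:325],5); B=r(s['image'][95:170,275:355],5)
C=np.zeros((600,800,3),np.uint8);C[:,:400]=A;C[:375,400:]=B
cv2.imwrite('pics/c7.png',C)
p=np.array([.5286,.1161,.1874])
a=np.radians(-6.7);ex=np.array([np.cos(a),np.sin(a),0]);ey=np.array([-ex[1],ex[0],0])
for dz in(.066,.1,.13):
  X=[p+sx*.0965*ex+sy*.039*ey+[0,0,dz] for sx,sy in((1,-1),(1,1),(-1,-1),(-1,1))]
  print(dz,((proj(t,X)-[245,135])*5).round().tolist(),((proj(s,X)-[275,95])*5+[400,0]).round().tolist())
E
```

```text
0.066 [[293.0, 112.0], [146.0, 92.0], [241.0, 479.0], [92.0, 458.0]] [[772.0, 310.0], [820.0, 200.0], [450.0, 198.0], [506.0, 93.0]]
0.1 [[291.0, 103.0], [140.0, 82.0], [238.0, 480.0], [84.0, 459.0]] [[776.0, 277.0], [825.0, 165.0], [446.0, 163.0], [503.0, 57.0]]
0.13 [[290.0, 94.0], [134.0, 73.0], [235.0, 481.0], [77.0, 459.0]] [[779.0, 246.0], [830.0, 133.0], [442.0, 131.0], [501.0, 24.0]]
```

View pics/c7.png

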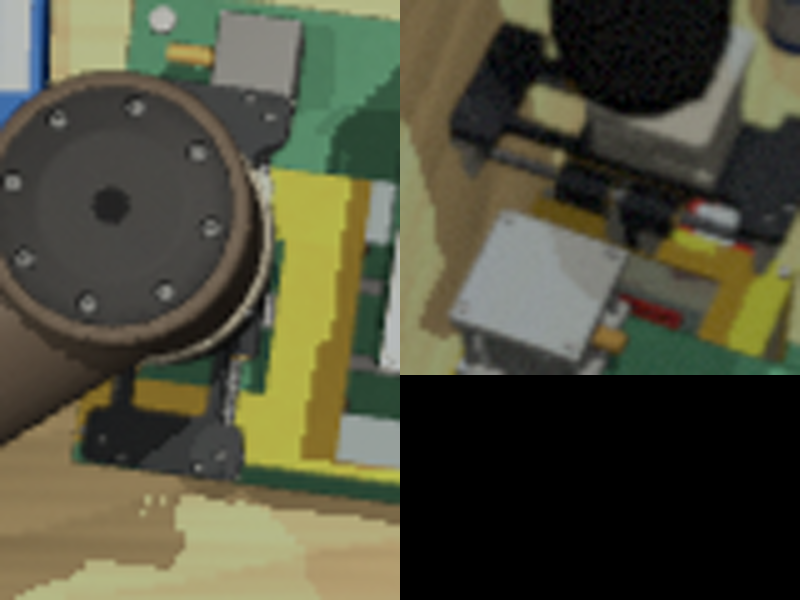

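The top view shows the xy is right. In the scene view the body and tips both sit about 25–30 mm higher than reported, so contact should come near a reading of 0.077. I'll descend gently.

>>> jog_arm:
  plan:
    - [[0,0,0,0.002,0,0,0],[0,0,0,0.004,0,0,0],[0,0,0,0.006,0,0,0],[0,0,0,0.008,0,0,0],[0,0,0,0.008,0,0,0]]

```text
clock: 8.05
tool_pos: [0.5309, 0.1234, 0.0768]
orientation: [-180.0, 0.0, -96.6]
force: [-2.5, 2.8, 4.9]
opening: 0.0005
gripper_force: 2.4
```

Contact made (about 5 N up). Pressing on.

>>> jog_arm:
  plan:
    - [[0,0,0,0.002,0,0,0],[0,0,0,0.004,0,0,0],[0,0,0,0.005,0,0,0],[0,0,0,0.006,0,0,0],[0,0,0,0.006,0,0,0]]

```text
clock: 8.68
tool_pos: [0.5313, 0.1242, 0.0714]
orientation: [-179.9, 0.1, -96.5]
force: [-3.6, 4.9, 7.2]
opening: 0.0004
gripper_force: 4.0
```

```bash
python3 - <<'E'
from h import *
s=snap('scene','scene4');o=ctrl.get_obs();print(o['tool_pos'],o['force'],o['moment'],o['joint_pos'])
a=pickle.load(open('scene3.pkl','rb'))['image'].astype(int);b=s['image'].astype(int)
d=cv2.GaussianBlur(np.abs(a-b).sum(2).astype(np.float32),(0,0),1)
ex=np.array([.994,-.11,0]);ey=np.array([.11,.994,0]);P=np.array([.5302,.1213,0])-.14*ey
print('nest',proj(s,[P+[0,0,.081],P-.055*ex+[0,0,.081],P+.055*ex+[0,0,.081]]).round())
m=d[165:300,240:390];ys,xs=np.where(m>45);print(len(ys),sorted(zip((ys+165).tolist(),(xs+240).tolist()))[:60])
E
```

```text
[0.53131446 0.12423024 0.07136284] [-4.25602     4.88568693  7.64633934] [ 1.87445219  1.58463591 -0.03870073] [ 3.37163072e+01  1.53100360e+01 -2.54281066e+01 -3.95645093e-02
 -4.91384823e+01 -4.02418530e+01]
nest [[305. 201.]
 [289. 195.]
 [322. 208.]]
2 [(204, 312), (204, 313)]
```

The force rises like a spring, and the sideways part is friction as the pad swings outward. I'll follow the pad slightly toward +y while pressing on.

>>> jog_arm:
  plan:
    - [[0,-0.001,0.0005,0.001,0,0,0],[0,-0.0015,0.001,0.002,0,0,0],[0,-0.002,0.001,0.003,0,0,0],[0,-0.002,0.001,0.004,0,0,0],[0,-0.0025,0.001,0.005,0,0,0],[0,-0.0025,0.001,0.006,0,0,0],[0,-0.0025,0.001,0.006,0,0,0]]

```text
clock: 9.6
tool_pos: [0.5312, 0.1254, 0.0656]
orientation: [-179.9, -0.0, -96.5]
force: [0.4, -2.6, 6.8]
opening: 0.0005
gripper_force: 3.5
```

```bash
cat > d.py <<'E'
from h import *
import sys
s=snap('scene',sys.argv[1]);a=pickle.load(open('scene3.pkl','rb'))['image'].astype(int);b=s['image'].astype(int)
d=cv2.GaussianBlur(np.abs(a-b).sum(2).astype(np.float32),(0,0),1)
m=(d>45).astype(np.uint8);m[:175]=0;m[:,:235]=0;m[:,345:]=0;m[305:]=0
n,_,st,c=cv2.connectedComponentsWithStats(m);print([(st[i].tolist()) for i in range(1,n)])
o=ctrl.get_obs();print(o['clock'],o['tool_pos'],o['force'])
E
python3 d.py scene5
```

```text
[[291, 195, 2, 1, 2], [294, 195, 6, 8, 24], [301, 198, 3, 4, 9], [310, 202, 5, 5, 23], [279, 220, 35, 17, 192]]
9.65 [0.53120991 0.12538293 0.06560647] [ 0.23280229 -2.41781716  7.58900474]
```

>>> jog_arm:
  plan:
    - [[0,0,0,0.001,0,0,0],[0,0,0,0.001,0,0,0],[0,0,0,0.001,0,0,0],[0,0,0,0.001,0,0,0],[0,0,0,0.001,0,0,0],[0,0,0,0.001,0,0,0],[0,0,0,0.001,0,0,0],[0,0,0,0.001,0,0,0]]

```text
clock: 10.65
tool_pos: [0.5313, 0.1255, 0.0647]
orientation: [-179.9, 0.0, -96.5]
force: [0.1, -2.0, 7.4]
opening: 0.0003
gripper_force: 3.7
```

```bash
python3 d.py scene6
```

```text
[[291, 195, 2, 1, 2], [294, 195, 6, 8, 26], [301, 198, 3, 4, 10], [310, 202, 5, 5, 23], [259, 276, 17, 8, 51], [278, 283, 5, 3, 9], [287, 286, 3, 3, 5]]
10.7 [0.53121954 0.12547909 0.06469138] [-0.07029012 -2.77203176  8.87975154]
```

The end mill has gone from the nest and now lies in the tray, around (275,283). Drawing straight back up.

>>> jog_arm:
  plan:
    - [[0,0.001,0,-0.004,0,0,0],[0,0.001,0,-0.009,0,0,0],[0,0.001,0,-0.015,0,0,0],[0,0.001,0,-0.022,0,0,0],[0,0.001,0,-0.035,0,0,0],[0,0.001,0,-0.06,0,0,0],[0,0.001,0,-0.1,0,0,0],[0,0.001,0,-0.15,0,0,0],[0,0.001,0,-0.2,0,0,0],[0,0.001,0,-0.25,0,0,0],[0,0.001,0,-0.25,0,0,0],[0,0.001,0,-0.25,0,0,0],[0,0.001,0,-0.25,0,0,0]]

```text
clock: 12.32
tool_pos: [0.5293, 0.1245, 0.3125]
orientation: [179.9, -0.1, -96.6]
force: [-0.2, 0.0, -0.2]
opening: 0.0003
gripper_force: 0.0
```

```bash
python3 d.py scene7; python3 - <<'E'
from h import *
s=pickle.load(open('scene7.pkl','rb'));s0=pickle.load(open('scene0.pkl','rb'))
r=lambda i,f:cv2.resize(np.ascontiguousarray(i[:,:,::-1]),None,fx=f,fy=f,interpolation=cv2.INTER_CUBIC)
cv2.imwrite('pics/c8.png',np.hstack([r(x['image'][135:305,235:345],3.5) for x in(s0,s)]))
print(proj(s,[[.5302,.1213,.105]]))
E
```

```text
[[336, 179, 2, 2, 3], [290, 194, 10, 7, 41], [301, 198, 4, 4, 12], [311, 203, 4, 4, 13], [259, 276, 17, 8, 45], [278, 283, 5, 4, 10], [286, 286, 5, 4, 10]]
12.375 [0.52944324 0.12446984 0.31247367] [ 0.20572667 -0.39126302 -0.2183007 ]
[[322.68087277 160.28964494]]
```

View pics/c8.png

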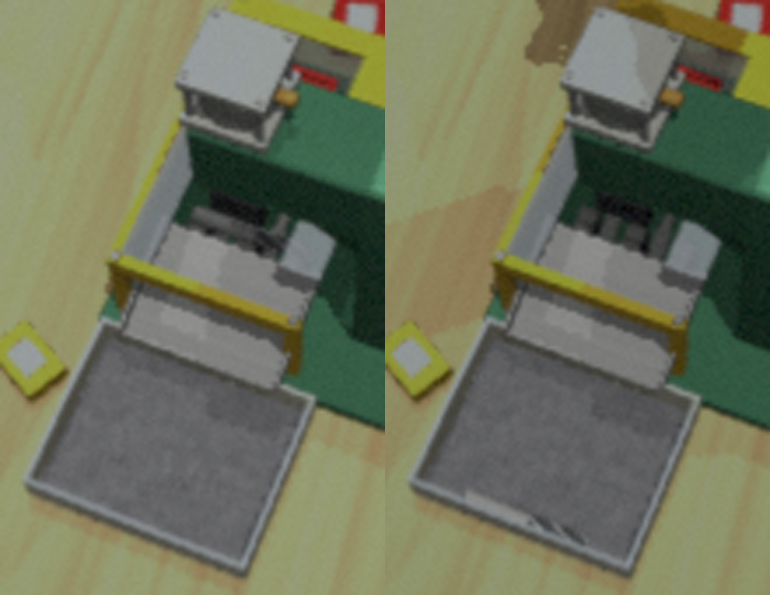

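The end mill lies in the tray against the far wall, at right-panel (525,515). The pad is back up at the same place as before, (700,78), and the robot is clear.

```bash
python3 -c "
from plant import ctrl
print(ctrl.close_job())"
```

```text
the job is handed in; nothing more can be done
None
```

The end mill was kicked out and lies in the catch tray, the lever is back up, the arm is clear above the press, and the job is handed in; the hand-in gave no verdict.

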